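# Bring the glue round to the front of the binder's revolving caddy

### The arm

A 6-joint arm with a two-finger parallel gripper is mounted at the origin on the work surface. World frame = base frame: x ahead of the robot, y to its left, z up, the work surface at z = 0. Lengths are in m, angles in rad, forces in N, time in s.
With the tool pointing down it reaches from about 0.35 to 0.85 m from the base axis. Payload 8.1 kg.
Tool frame: the origin (TCP) lies on the front face of the gripper's body, between the roots of the fingers; the fingertips stand 84 mm ahead of it and the grasp point (between the pads) lies 65 mm ahead of it; x points along the fingers, y is the direction in which the jaws open and shut, and the axes are right-handed (so a half turn about x gives the same grasp; the last joint's range is limited). The gripper opens to 93 mm and grips with 3 to 60 N. Pads are 15 mm wide; open, the fingers measure 128 mm over their backs; the gripper's body (75 mm by 188 mm) begins 65 mm behind the grasp point.
Start: joints at [1.213, 0.13, 1.488, -0, 1.523, -0.085], TCP at [0.162, 0.578, 0.303] pointing down, gripper open.
Joint ranges: [-2.96, 2.96], [-0.89, 2.26], [0.02, 2.5], [-1.34, 4.48], [0, 2.73], [-2.66, 2.66]. Speed limits (rad/s): [2.39, 2.39, 2.79, 3.14, 3.14, 3.14].

### API

Orientations are given as a rotation vector (axis times angle).
In Python, from plant import telemetry, read_camera, camera_params, robot gives the robot as it stands.
- The arm moves only by the tool step_arm, never from a script. Its argument "commands" is a list of rows, each an object with "xyz": the shift along the tool's x, y, z in mm, a list of three; "turn": the turn, a rotation vector about the tool's x, y, z in rad, a list of three; "grip": the finger opening in mm, from 0 to 93. In form: [{"xyz": [dx, dy, dz], "turn": [ax, ay, az], "grip": grip}, ...]. A call has 1 to 12 rows; each row is the pose to reach, as a shift and turn from the pose commanded when the call began, along the tool's axes at that moment; what a row does not reach only later rows make up. A row lasts 1/8 s, in which the tool goes at most 62.5 mm and 10.7 degrees, less where a joint would pass 70% of its speed; a pose out of reach is approached as far as the arm can. A call with a gripper value outside its range is refused whole. The fingers move at their own pace and stop on an object; "force" is the grip in N (left out, the last holds). Time passes only in rows, so rows that repeat a pose let the fingers close. It gives the time, the measured TCP pose, the force and the opening at its end, in the units of the state.
- telemetry.read_state(): the state, without advancing time (a new reading comes with each control period).
- read_camera(name): name is "side" or "top"; returns the picture (480x640x3 uint8, red, green, blue); there is no depth.
- camera_params(name): a dict with "mtx" (3x3 intrinsics, pixels), "rvec" (rotation vector, rad) and "tvec" (3), from world to camera coordinates, as OpenCV has them. Camera axes: x right, y down, z forward; pixel columns grow to the right and rows downward; lengths in m; the calibration is good to about 2 mm. A picture is of the moment at which its call begins. camera_params takes no time and is no camera call.
- robot.close_job(): hands the job in, once; it reports no verdict.
The state is a dict: "t": time; "q": joint angles; "dq": joint speeds; "joint_torque": joint torques, N m; "tool_pos": TCP position; "orientation": TCP orientation; "force": force on the tool from outside, world axes, zero at the start; "wrist_torque": the same for the moment, N m; "opening": finger opening in m.
Only numpy, scipy, OpenCV 4.12 (cv2) and the standard library are available. Lean on these libraries where they do the work, as an engineer would, in place of code of your own. Each camera call takes 0.05 s, during which the arm holds its last target. There are 200 camera calls.

### The job

Turn the revolving caddy on the binding table, pushing it gently round by its rim with the fingertips, until the glue bottle (the one with the pointed nozzle) stands squarely at the front, opposite the middle of the brush trough, then take the hand away. Do not pick up, tip or push on the things that stand in the cups, do not whirl the caddy, and leave the brush, stapler and mug where they are.

Things in the scene. Friction and masses are not known exactly. Their poses are not given: they have to be found in the camera images.
- glue: The glue bottle to bring to the front: squat white plastic cylinder 72 mm across with a shoulder and a slender pointed cone nozzle (the only pointed top there), 86 mm tall. Stands loose in one caddy cup, 92 mm from the caddy's axis, 3 mm of play all round, and rides round with it. Origin: centre of its underside, 36 mm above the table; z up.
- caddy: Revolving caddy, grey plastic: six round cups in a ring (flower outline 270 mm across), each 86 mm across outside, centres 92 mm from the axis, one on its x axis (the glue's), then every 60 deg. Origin: on the turning axis, at its underside 30 mm above the table; z up. Cup walls 30-75 mm, contents at most 122 mm above the table. Turns both ways, no stops or clicks, light drag (0.06 N m), coasts a few degrees.
- hollow (a point): A point in one of the six open V-shaped hollows between neighbouring cups, 128 mm from the caddy's axis, 30 deg from its x axis, 60 mm above the table; the other hollows follow every 60 deg. Fingers up to 40 mm across go straight down here without touching, to 40 mm above the table; further in, the webs joining the cups begin 87 mm from the axis. Turns with the caddy; axes as the caddy's.
- foot: The caddy's foot, fixed to the table: plywood board 290 x 200 mm, top 18 mm above the table. Its front end sticks out from under the caddy and carries the brush trough, 59 x 200 mm, walls to 34 mm above the table. Origin: on the caddy's axis at table height. -x points to the front, through the middle of the trough (171 mm from the axis); z up. The front faces roughly the robot, up to 20 deg to either side.
- paste: White plastic paste jar with a flat screw lid, 73 mm across, 64 mm tall. Stands loose in one of the six caddy cups, its floor 6 mm above the caddy's underside. Origin: centre of its underside, z up. A bystander: it rides round with the caddy.
- tape: Roll of paper binding tape lying flat, 72 mm across, 38 mm hole, 50 mm tall. Stands loose in one of the six caddy cups, its floor 6 mm above the caddy's underside. Origin: centre of its underside, z up. A bystander: it rides round with the caddy.
- thread: Spool of binding thread with flat flanges, 70 mm across, 68 mm tall. Stands loose in one of the six caddy cups, its floor 6 mm above the caddy's underside. Origin: centre of its underside, z up. A bystander: it rides round with the caddy.
- tin: Plain steel tin with a lid, 74 mm across, 57 mm tall. Stands loose in one of the six caddy cups, its floor 6 mm above the caddy's underside. Origin: centre of its underside, z up. A bystander: it rides round with the caddy.
- stamp: Round wooden hand stamp, foot 70 mm across, turned wooden handle, 80 mm tall. Stands loose in one of the six caddy cups, its floor 6 mm above the caddy's underside. Origin: centre of its underside, z up. A bystander: it rides round with the caddy.
- brush: Flat glue brush 153 mm long, lying lengthwise in the foot's trough in front of the caddy. Origin: under its middle; x towards the bristles. To be left alone.
- stapler: Desk stapler 150 mm long, 38 mm wide, 60 mm tall, standing loose about 265 mm from the caddy's axis on the right of the foot (its -y side). Origin: centre of its underside. To be left alone.
- mug: White mug 76 mm across, 88 mm tall, standing loose about 250 mm from the caddy's axis on the left of the foot (its +y side). Origin: centre of its underside; handle towards its +y. To be left alone.
Mind the look-alikes: they are no part of the job. What is shaped like the glue but purple or turquoise is not meant.

How it is judged:
By the outcome, as a careful person would: the job done as asked, in the order asked, and still so for the second after the job is handed in, with the robot touching nothing.
It also fails if it takes over 61 s, if anything falls off the work surface, if the arm or the gripper's body presses on something with over 40 N, if the wrist force passes 120 N, or if a joint passes its speed limit or range.

## Working session

There is one attempt and no reset: what is moved stays moved. The work goes in short steps, Python scripts to look and compute and a tool call to move; the robot and the scene stay as the last step left them, time stands still between calls to the robot, and variables do not carry over. Pictures are saved under pics/ and viewed, about 8 in all and at most 12, crops included, and the job is handed in when it is done.

Besides the shell and the picture viewer there is one more tool, called after "Call:" as name(argument=value, ...) on one line, values as JSON. step_arm: Moves the arm, as the interface text tells. Its arguments: {"type":"object","properties":{"commands":{"type":"array"},"force":{"type":"number"}},"required":["commands"]}

```bash
mkdir -p pics; ls
python3 - <<'E'
from plant import telemetry, read_camera, camera_params
import cv2
for n in ("top","side"):
    cv2.imwrite(f"pics/{n}0.png",cv2.cvtColor(read_camera(n),cv2.COLOR_RGB2BGR)); print(n,camera_params(n))
s=telemetry.read_state();print(s["t"],s["tool_pos"],s["orientation"],s["q"])
E
```

```text
pics
top {'mtx': array([[499.50005372,   0.        , 319.60717732],
       [  0.        , 499.50005372, 243.88506812],
       [  0.        ,   0.        ,   1.        ]]), 'rvec': array([ 2.16769315, -2.12878886,  0.13969696]), 'tvec': array([0.02034022, 0.59046321, 1.0941677 ])}
side {'mtx': array([[542.9258999 ,   0.        , 321.923083  ],
       [  0.        , 542.9258999 , 245.47558801],
       [  0.        ,   0.        ,   1.        ]]), 'rvec': array([ 2.22720924, -0.92083358,  0.35636975]), 'tvec': array([-0.38161724,  0.37266712,  0.96464908])}
0.1 [0.16152535 0.57747086 0.30181074] [ 0.21293218  1.56054001 -0.21543939] [ 1.21255789e+00  1.31083668e-01  1.48913884e+00  1.60017500e-05
  1.52300574e+00 -8.53904799e-02]
```

View pics/top0.png

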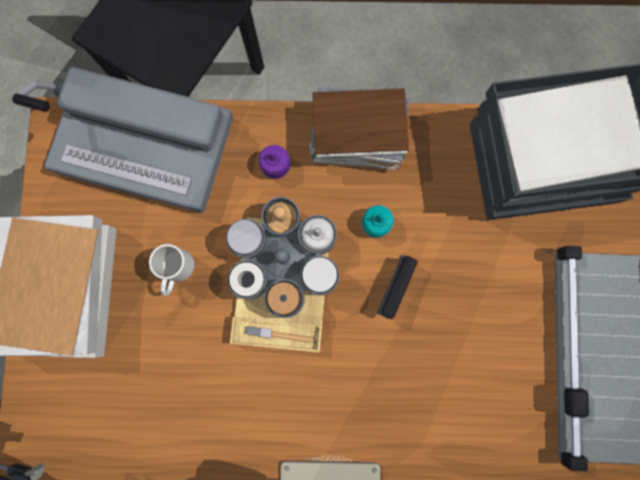

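View pics/side0.png

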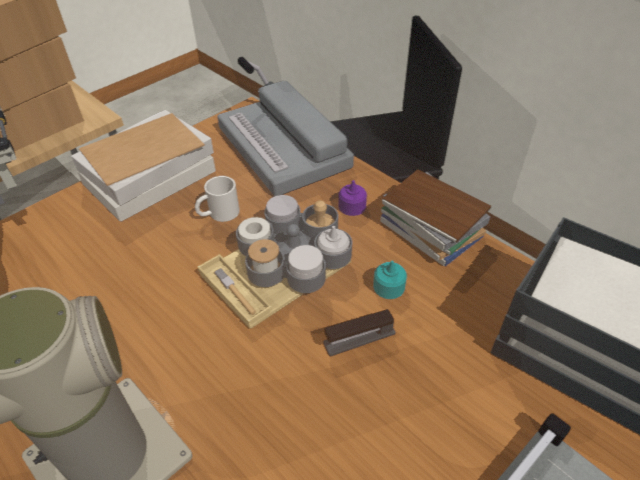

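The glue (pointed white nozzle) is at top-view pixel (317,234). The caddy axis is near (283,258) and the trough at about (276,337). Next I'll enlarge the crop to measure these.

```bash
cat > h.py <<'E'
import numpy as np, cv2
from plant import camera_params, read_camera, telemetry
def back(n,uv,z):
    p=camera_params(n);R=cv2.Rodrigues(p["rvec"])[0];t=np.ravel(p["tvec"])
    c=-R.T@t;uv=np.atleast_2d(np.float64(uv))
    d=np.c_[uv,np.ones(len(uv))]@np.linalg.inv(p["mtx"]).T@R
    return c+d*((z-c[2])/d[:,2])[:,None]
def proj(n,P):
    p=camera_params(n);return cv2.projectPoints(np.float64(P).reshape(-1,1,3),p["rvec"],p["tvec"],p["mtx"],None)[0][:,0]
def crop(n,img,x0,y0,w,h,f,out):
    c=cv2.resize(img[y0:y0+h,x0:x0+w],None,fx=f,fy=f,interpolation=cv2.INTER_CUBIC)
    cv2.imwrite(out,c)
E
python3 - <<'E'
from h import *
crop("top",cv2.imread("pics/top0.png"),215,190,130,170,4,"pics/c0.png".replace('c0','c0'))
i=cv2.imread("pics/c0.png")
E
```

```text
(no output)
```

View pics/c0.png

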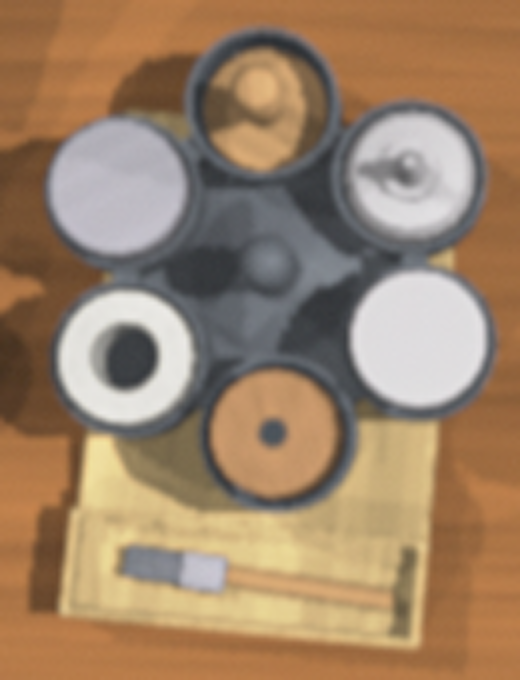

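```bash
cat >> h.py <<'E'
def caddy(px,z=0.075):
    # px: cup-rim centres, glue first, then CCW seen from above
    P=back("top",px,z)[:,:2]; a=P.mean(0); d=P-a
    ang=np.unwrap(np.arctan2(d[:,1],d[:,0])-np.radians(60)*np.arange(6))
    return a,np.degrees(ang),np.linalg.norm(d,axis=1)
E
python3 - <<'E'
from h import *
o=np.array([215,190])
px=np.array([(409,178),(263,103),(120,190),(126,359),(280,431),(421,342)])/4+o
a,ang,r=caddy(px);print(a,ang%360,(ang%360).mean(),r)
c=np.array([(62,614),(419,646),(72,508)])/4+o
T=back("top",c,.034)[:,:2];print(T)
e=T[1]-T[0];print(np.linalg.norm(e),"front dir",np.degrees(np.arctan2(-e[0]*-1,-e[1])), np.linalg.norm(T[2]-T[0]))
m=(T[0]+T[1])/2-a; print("mid trough front rel axis",m,np.linalg.norm(m),np.degrees(np.arctan2(m[1],m[0]))%360)
n=np.array([e[1],-e[0]]);print("normal",np.degrees(np.arctan2(n[1],n[0]))%360)
print("glue nozzle",back("top",np.array([(409,168)])/4+o,.122)[0][:2]-a)
m=back("top",[(398,285)],.06)[0];print("stapler",m, "mug",back("top",[(172,265)],.088)[0],"teal",back("top",[(378,222)],.06)[0])
from scipy.spatial.transform import Rotation as R
print(R.from_rotvec(telemetry.read_state()["orientation"]).as_matrix().round(3))
E
```

```text
[0.55573709 0.1117691 ] [303.71324533 304.00415561 304.05250688 304.17397928 305.15429659
 304.40955021] 304.2512889835992 [0.09065058 0.09119083 0.09324174 0.09303016 0.09011516 0.09277722]
[[0.36367194 0.225171  ]
 [0.34995518 0.02631729]
 [0.42207848 0.22205114]]
0.19932623175716416 front dir -3.945964338139254 0.0584897999801844
mid trough front rel axis [-0.19892353  0.01397505] 0.19941382193089743 175.9813808127841
normal 176.05403566186075
glue nozzle [ 0.04834115 -0.07588375]
stapler [ 0.4989     -0.14359981  0.06      ] mug [0.53165673 0.34935707 0.088     ] teal [ 0.63916731 -0.09917073  0.06      ]
[[-0.001  0.269  0.963]
 [-0.002  0.963 -0.269]
 [-1.    -0.002 -0.   ]]
```

Call:
step_arm(commands=[{"xyz": [0,-10,24],"turn": [-0.02,0,0],"grip": 0},{"xyz": [0,-27,65],"turn": [-0.05,0,0],"grip": 0},{"xyz": [0,-49,118],"turn": [-0.08,0,0],"grip": 0},{"xyz": [0,-73,176],"turn": [-0.11,0,0],"grip": 0},{"xyz": [10,-98,235],"turn": [-0.14,0,0],"grip": 0},{"xyz": [20,-122,294],"turn": [-0.17,0,0],"grip": 0},{"xyz": [30,-147,353],"turn": [-0.2,0,0],"grip": 0},{"xyz": [40,-171,411],"turn": [-0.22,0,0],"grip": 0},{"xyz": [50,-196,470],"turn": [-0.24,0,0],"grip": 0},{"xyz": [60,-218,523],"turn": [-0.26,0,0],"grip": 0},{"xyz": [60,-235,564],"turn": [-0.272,0,0],"grip": 0},{"xyz": [60,-245,587],"turn": [-0.272,0,0],"grip": 0}])

```text
t: 1.6
tool_pos: [0.6623, 0.1812, 0.2413]
orientation: [0.002, 1.572, -0.003]
force: [0.5, 0.8, -0.3]
opening: 0.0003
```

Call:
step_arm(commands=[{"xyz": [0,0,0],"turn": [0,0,0],"grip": 0},{"xyz": [0,0,0],"turn": [0,0,0],"grip": 0},{"xyz": [0,0,0],"turn": [0,0,0],"grip": 0}])

```text
t: 1.98
tool_pos: [0.6601, 0.1848, 0.2428]
orientation: [-0.0, 1.571, 0.001]
force: [0.0, 0.7, -0.6]
opening: 0.0004
```

Run:
```python
from h import *
from scipy.spatial.transform import Rotation as R
s=telemetry.read_state();print(s["t"],s["tool_pos"],s["q"],s["force"],s["opening"]);print(R.from_rotvec(s["orientation"]).as_matrix().round(3))
```

```text
1.975 [0.66011824 0.18480597 0.24276321] [ 1.98115023e-01  3.90942662e-01  1.29215928e+00  2.24793486e-04
  1.45876304e+00 -1.37326256e+00] [ 0.0358426   0.69372895 -0.62514477] 0.00037538029332052426
[[-0.    -0.001  1.   ]
 [ 0.     1.     0.001]
 [-1.     0.    -0.   ]]
```

Call:
step_arm(commands=[{"xyz": [20,0,1],"turn": [0,0,0],"grip": 0},{"xyz": [45,0,1],"turn": [0,0,0],"grip": 0},{"xyz": [60,-1,1],"turn": [0,0,0],"grip": 0},{"xyz": [72,-1,1],"turn": [0,0,0],"grip": 0},{"xyz": [82,-1,1],"turn": [0,0,0],"grip": 0},{"xyz": [92,-1,1],"turn": [0,0,0],"grip": 0},{"xyz": [100,-1,1],"turn": [0,0,0],"grip": 0},{"xyz": [104,-1,1],"turn": [0,0,0],"grip": 0},{"xyz": [104,-1,1],"turn": [0,0,0],"grip": 0}])

```text
t: 3.1
tool_pos: [0.6618, 0.1827, 0.1385]
orientation: [0.001, 1.571, -0.001]
force: [0.6, 0.3, 0.8]
opening: -0.0003
```

Run:
```python
from h import *
for n in("top","side"):
    i=cv2.cvtColor(read_camera(n),cv2.COLOR_RGB2BGR); x,y=(205,180) if n=="top" else (190,130)
    crop(n,i,x,y,190,190,2,f"pics/{n}1.png")
cv2.imwrite("pics/b1.png",np.hstack([cv2.imread("pics/top1.png"),cv2.imread("pics/side1.png")]))
s=telemetry.read_state();print(s["t"],s["tool_pos"],s["force"])
# finger waypoints (mm, world x,y) on r=128 circle every 1.5 deg, shifts per 12 rows
C=np.array([555.7,111.8]);A=34.0
f=lambda a:C+128*np.array([np.cos(np.radians(a)),np.sin(np.radians(a))])
k=0
while A>-92:
    print(k,round(A,1),[[int(v) for v in np.round((f(A-1.6*(j+1))-f(A))[::-1])] for j in range(12)]);A-=19.2;k+=1
```

```text
3.2 [0.66217044 0.18275968 0.13917172] [-0.33679371  0.20257985  0.60188507]
0 34.0 [[-3, 2], [-6, 4], [-9, 6], [-12, 7], [-15, 9], [-19, 10], [-22, 12], [-25, 13], [-29, 14], [-32, 16], [-35, 17], [-39, 18]]
1 14.8 [[-3, 1], [-7, 2], [-10, 2], [-14, 3], [-18, 3], [-21, 4], [-25, 4], [-28, 4], [-32, 4], [-35, 4], [-39, 4], [-43, 4]]
2 -4.4 [[-4, 0], [-7, -1], [-11, -1], [-14, -2], [-18, -3], [-21, -3], [-25, -4], [-28, -5], [-31, -6], [-35, -8], [-38, -9], [-41, -10]]
3 -23.6 [[-3, -1], [-6, -3], [-10, -5], [-13, -6], [-16, -8], [-19, -10], [-22, -12], [-25, -14], [-28, -16], [-30, -19], [-33, -21], [-36, -23]]
4 -42.8 [[-3, -2], [-5, -5], [-8, -8], [-10, -10], [-12, -13], [-14, -16], [-17, -19], [-19, -22], [-21, -25], [-23, -28], [-24, -31], [-26, -34]]
5 -62.0 [[-2, -3], [-3, -6], [-5, -10], [-6, -13], [-7, -16], [-8, -20], [-10, -23], [-11, -27], [-11, -30], [-12, -33], [-13, -37], [-13, -41]]
6 -81.2 [[0, -4], [-1, -7], [-1, -11], [-1, -14], [-1, -18], [-1, -21], [-1, -25], [-1, -29], [-1, -32], [0, -36], [0, -39], [1, -43]]
```

View pics/b1.png

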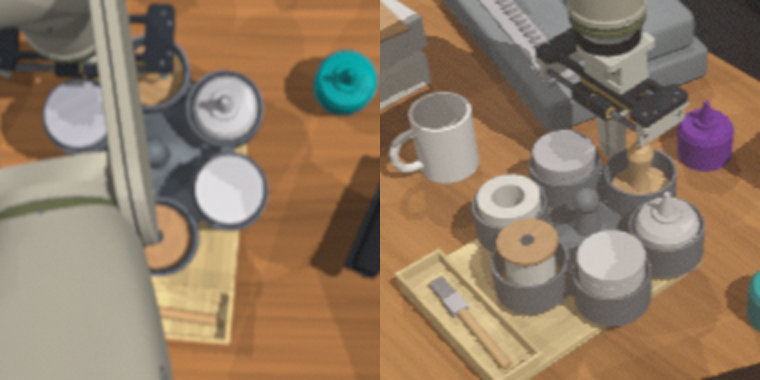

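The fingers stand in the hollow between the tin and the stamp, behind the caddy, and touch nothing. Now I'll push clockwise.

Call:
step_arm(commands=[{"xyz": [0,-2,1],"turn": [0,0,0],"grip": 0},{"xyz": [0,-4,3],"turn": [0,0,0],"grip": 0},{"xyz": [0,-7,5],"turn": [0,0,0],"grip": 0},{"xyz": [0,-10,6],"turn": [0,0,0],"grip": 0},{"xyz": [0,-13,8],"turn": [0,0,0],"grip": 0},{"xyz": [0,-17,9],"turn": [0,0,0],"grip": 0},{"xyz": [0,-21,11],"turn": [0,0,0],"grip": 0},{"xyz": [0,-25,13],"turn": [0,0,0],"grip": 0},{"xyz": [0,-29,14],"turn": [0,0,0],"grip": 0},{"xyz": [0,-32,16],"turn": [0,0,0],"grip": 0},{"xyz": [0,-35,17],"turn": [0,0,0],"grip": 0},{"xyz": [0,-39,18],"turn": [0,0,0],"grip": 0}])

```text
t: 4.7
tool_pos: [0.6799, 0.1436, 0.1387]
orientation: [0.001, 1.571, -0.0]
force: [0.2, 0.2, -0.2]
opening: 0.0001
```

Call:
step_arm(commands=[{"xyz": [0,-3,1],"turn": [0,0,0],"grip": 0},{"xyz": [0,-7,2],"turn": [0,0,0],"grip": 0},{"xyz": [0,-10,2],"turn": [0,0,0],"grip": 0},{"xyz": [0,-14,3],"turn": [0,0,0],"grip": 0},{"xyz": [0,-18,3],"turn": [0,0,0],"grip": 0},{"xyz": [0,-21,4],"turn": [0,0,0],"grip": 0},{"xyz": [0,-25,4],"turn": [0,0,0],"grip": 0},{"xyz": [0,-28,4],"turn": [0,0,0],"grip": 0},{"xyz": [0,-32,4],"turn": [0,0,0],"grip": 0},{"xyz": [0,-35,4],"turn": [0,0,0],"grip": 0},{"xyz": [0,-39,4],"turn": [0,0,0],"grip": 0},{"xyz": [0,-43,4],"turn": [0,0,0],"grip": 0}])

```text
t: 6.2
tool_pos: [0.6838, 0.1004, 0.1387]
orientation: [0.001, 1.571, -0.001]
force: [0.6, 1.0, -0.1]
opening: 0.0008
```

Run:
```python
from h import *
i=cv2.cvtColor(read_camera("side"),cv2.COLOR_RGB2BGR)
crop("side",i,190,130,190,190,3,"pics/side2.png")
s=telemetry.read_state();print(s["t"],s["tool_pos"],s["force"])
```

```text
6.25 [0.68386512 0.09989996 0.13870854] [-1.05600798 -0.16594608 -0.0883284 ]
```

View pics/side2.png

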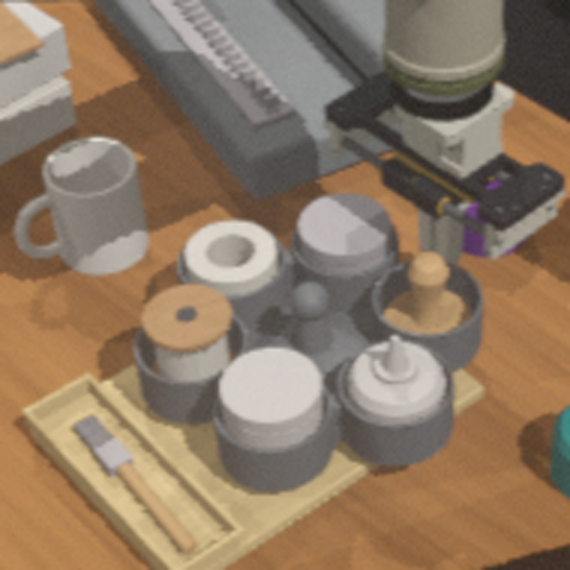

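The caddy turns cleanly with the fingers behind the stamp's cup, and forces are about 1 N. I'll continue.

Call:
step_arm(commands=[{"xyz": [0,-3,0],"turn": [0,0,0],"grip": 0},{"xyz": [0,-7,-1],"turn": [0,0,0],"grip": 0},{"xyz": [0,-11,-1],"turn": [0,0,0],"grip": 0},{"xyz": [0,-14,-2],"turn": [0,0,0],"grip": 0},{"xyz": [0,-18,-3],"turn": [0,0,0],"grip": 0},{"xyz": [0,-21,-3],"turn": [0,0,0],"grip": 0},{"xyz": [0,-25,-4],"turn": [0,0,0],"grip": 0},{"xyz": [0,-28,-5],"turn": [0,0,0],"grip": 0},{"xyz": [0,-31,-6],"turn": [0,0,0],"grip": 0},{"xyz": [0,-35,-8],"turn": [0,0,0],"grip": 0},{"xyz": [0,-38,-9],"turn": [0,0,0],"grip": 0},{"xyz": [0,-41,-10],"turn": [0,0,0],"grip": 0}])

```text
t: 7.75
tool_pos: [0.6738, 0.0595, 0.1388]
orientation: [0.001, 1.571, -0.001]
force: [0.5, 1.2, -0.5]
opening: 0.0003
```

Call:
step_arm(commands=[{"xyz": [0,-3,-1],"turn": [0,0,0],"grip": 0},{"xyz": [0,-6,-3],"turn": [0,0,0],"grip": 0},{"xyz": [0,-10,-5],"turn": [0,0,0],"grip": 0},{"xyz": [0,-13,-6],"turn": [0,0,0],"grip": 0},{"xyz": [0,-16,-8],"turn": [0,0,0],"grip": 0},{"xyz": [0,-19,-10],"turn": [0,0,0],"grip": 0},{"xyz": [0,-22,-12],"turn": [0,0,0],"grip": 0},{"xyz": [0,-25,-14],"turn": [0,0,0],"grip": 0},{"xyz": [0,-28,-16],"turn": [0,0,0],"grip": 0},{"xyz": [0,-30,-19],"turn": [0,0,0],"grip": 0},{"xyz": [0,-33,-21],"turn": [0,0,0],"grip": 0},{"xyz": [0,-36,-23],"turn": [0,0,0],"grip": 0}])

```text
t: 9.25
tool_pos: [0.6505, 0.0237, 0.1388]
orientation: [0.001, 1.571, -0.0]
force: [1.7, -0.2, -0.3]
opening: 0.0001
```

Call:
step_arm(commands=[{"xyz": [0,-3,-2],"turn": [0,0,0],"grip": 0},{"xyz": [0,-5,-5],"turn": [0,0,0],"grip": 0},{"xyz": [0,-8,-8],"turn": [0,0,0],"grip": 0},{"xyz": [0,-10,-10],"turn": [0,0,0],"grip": 0},{"xyz": [0,-12,-13],"turn": [0,0,0],"grip": 0},{"xyz": [0,-14,-16],"turn": [0,0,0],"grip": 0},{"xyz": [0,-17,-19],"turn": [0,0,0],"grip": 0},{"xyz": [0,-19,-22],"turn": [0,0,0],"grip": 0},{"xyz": [0,-21,-25],"turn": [0,0,0],"grip": 0},{"xyz": [0,-23,-28],"turn": [0,0,0],"grip": 0},{"xyz": [0,-24,-31],"turn": [0,0,0],"grip": 0},{"xyz": [0,-26,-34],"turn": [0,0,0],"grip": 0}])

```text
t: 10.75
tool_pos: [0.6167, -0.0026, 0.1388]
orientation: [0.0, 1.571, -0.001]
force: [2.2, -4.4, -0.9]
opening: 0.0005
```

Run:
```python
from h import *
for n in("top","side"):
    i=cv2.cvtColor(read_camera(n),cv2.COLOR_RGB2BGR); x,y=(205,180) if n=="top" else (190,130)
    crop(n,i,x,y,190,190,2,f"pics/{n}3.png")
cv2.imwrite("pics/b3.png",np.hstack([cv2.imread("pics/top3.png"),cv2.imread("pics/side3.png")]))
s=telemetry.read_state();print(s["t"],s["tool_pos"],s["force"])
```

```text
10.85 [ 0.61619352 -0.00215263  0.13863804] [ 1.23756561 -1.25083241 -0.23120276]
```

View pics/b3.png

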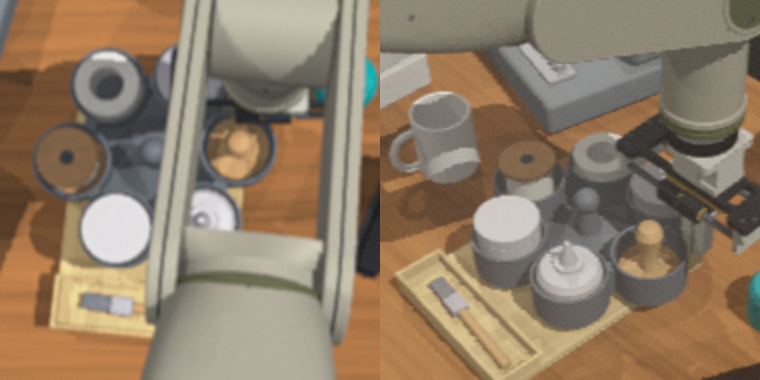

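Run:
```python
from h import *
a=np.array([.5557,.1118])
# offset in steps of 60 CCW from glue: stamp1 tin2 tape3 thread4 paste5
px=np.array([(238,148),(107,86),(71,161),(115,229)])/2+[205,180]
d=back("top",px,.075)[:,:2]-a;ang=np.degrees(np.arctan2(d[:,1],d[:,0]))-60*np.array([1,3,4,5])
print(ang%360,np.linalg.norm(d,axis=1))
s=telemetry.read_state();f=s["tool_pos"][:2]-a;print(np.degrees(np.arctan2(f[1],f[0])),np.linalg.norm(f))
```

```text
[214.59401822 216.76532225 216.40609335 213.90384528] [0.0913672  0.09214428 0.09228798 0.0930784 ]
-62.03771044377893 0.12901421014076245
```

Call:
step_arm(commands=[{"xyz": [0,-2,-3],"turn": [0,0,0],"grip": 0},{"xyz": [0,-3,-6],"turn": [0,0,0],"grip": 0},{"xyz": [0,-5,-10],"turn": [0,0,0],"grip": 0},{"xyz": [0,-6,-13],"turn": [0,0,0],"grip": 0},{"xyz": [0,-7,-16],"turn": [0,0,0],"grip": 0},{"xyz": [0,-8,-20],"turn": [0,0,0],"grip": 0},{"xyz": [0,-10,-23],"turn": [0,0,0],"grip": 0},{"xyz": [0,-11,-27],"turn": [0,0,0],"grip": 0},{"xyz": [0,-11,-30],"turn": [0,0,0],"grip": 0},{"xyz": [0,-12,-33],"turn": [0,0,0],"grip": 0},{"xyz": [0,-13,-37],"turn": [0,0,0],"grip": 0},{"xyz": [0,-13,-40],"turn": [0,0,0],"grip": 0}])

```text
t: 12.35
tool_pos: [0.5764, -0.0152, 0.1387]
orientation: [0.001, 1.571, -0.001]
force: [0.4, -1.6, 0.3]
opening: 0.0002
```

Call:
step_arm(commands=[{"xyz": [0,0,-3],"turn": [0,0,0],"grip": 0},{"xyz": [0,-1,-6],"turn": [0,0,0],"grip": 0},{"xyz": [0,-1,-9],"turn": [0,0,0],"grip": 0},{"xyz": [0,-1,-12],"turn": [0,0,0],"grip": 0},{"xyz": [0,-1,-15],"turn": [0,0,0],"grip": 0},{"xyz": [0,-1,-18],"turn": [0,0,0],"grip": 0},{"xyz": [0,-1,-21],"turn": [0,0,0],"grip": 0},{"xyz": [0,-1,-23],"turn": [0,0,0],"grip": 0},{"xyz": [0,-1,-25],"turn": [0,0,0],"grip": 0},{"xyz": [0,-1,-27],"turn": [0,0,0],"grip": 0},{"xyz": [0,-1,-29],"turn": [0,0,0],"grip": 0},{"xyz": [0,-1,-30],"turn": [0,0,0],"grip": 0}])

```text
t: 13.85
tool_pos: [0.5466, -0.0162, 0.1387]
orientation: [0.001, 1.571, -0.001]
force: [0.5, 0.5, 0.3]
opening: 0.0007
```

Run:
```python
from h import *
for n in("top","side"):
    i=cv2.cvtColor(read_camera(n),cv2.COLOR_RGB2BGR); x,y=(205,180) if n=="top" else (190,130)
    crop(n,i,x,y,190,190,2,f"pics/{n}4.png")
cv2.imwrite("pics/b4.png",np.hstack([cv2.imread("pics/top4.png"),cv2.imread("pics/side4.png")]))
s=telemetry.read_state();print(s["t"],s["tool_pos"],s["force"])
f=s["tool_pos"][:2]-[.5557,.1118];print(np.degrees(np.arctan2(f[1],f[0])),np.linalg.norm(f))
```

```text
13.95 [ 0.5465965  -0.01617327  0.13866906] [ 0.32320779 -0.06690648  0.03693056]
-94.06893435647069 0.12829665653024652
```

View pics/b4.png

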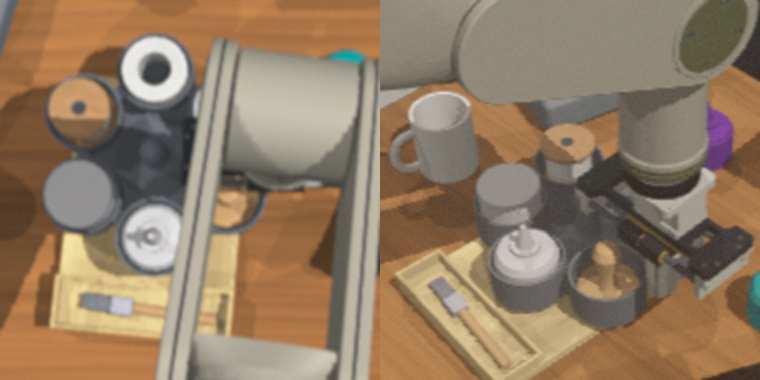

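Run:
```python
from h import *
a=np.array([.5557,.1118])
px=np.array([(154,236),(156,70),(83,112),(81,195)])/2+[205,180]
d=back("top",px,.075)[:,:2]-a;ang=np.degrees(np.arctan2(d[:,1],d[:,0]))-60*np.array([0,3,4,5])
print(ang%360,(ang%360).mean(),np.linalg.norm(d,axis=1))
A=-94.07
f=lambda a:128*np.array([np.sin(np.radians(a)),np.cos(np.radians(a))])
for j in range(1,13): print(j,((f(A-j)-f(A))).round(1))
```

```text
[181.03483237 180.85941939 181.24753174 180.84085755] 180.99566026123142 [0.09038678 0.09279544 0.0919677  0.09236887]
1 [ 0.2 -2.2]
2 [ 0.4 -4.5]
3 [ 0.7 -6.7]
4 [ 0.9 -8.9]
5 [  1.3 -11.1]
6 [  1.6 -13.3]
7 [  2.1 -15.5]
8 [  2.5 -17.7]
9 [  3.  -19.9]
10 [  3.5 -22. ]
11 [  4.1 -24.2]
12 [  4.7 -26.3]
```

Call:
step_arm(commands=[{"xyz": [0,0,-2],"turn": [0,0,0],"grip": 0},{"xyz": [0,0,-4],"turn": [0,0,0],"grip": 0},{"xyz": [0,1,-5.5],"turn": [0,0,0],"grip": 0},{"xyz": [0,1,-7],"turn": [0,0,0],"grip": 0},{"xyz": [0,1,-8.5],"turn": [0,0,0],"grip": 0},{"xyz": [0,1,-10],"turn": [0,0,0],"grip": 0},{"xyz": [0,1.5,-11.2],"turn": [0,0,0],"grip": 0},{"xyz": [0,1.5,-12.4],"turn": [0,0,0],"grip": 0},{"xyz": [0,2,-13.6],"turn": [0,0,0],"grip": 0},{"xyz": [0,2,-14.6],"turn": [0,0,0],"grip": 0},{"xyz": [0,2,-15.5],"turn": [0,0,0],"grip": 0},{"xyz": [0,2,-15.5],"turn": [0,0,0],"grip": 0}])

```text
t: 15.45
tool_pos: [0.5312, -0.0142, 0.1387]
orientation: [0.001, 1.571, -0.001]
force: [0.2, 0.5, -0.4]
opening: 0.0006
```

Run:
```python
from h import *
i=cv2.cvtColor(read_camera("top"),cv2.COLOR_RGB2BGR)
crop("top",i,215,190,130,150,4,"pics/top5.png")
s=telemetry.read_state();print(s["t"],s["tool_pos"],s["force"])
f=s["tool_pos"][:2]-[.5557,.1118];print(np.degrees(np.arctan2(f[1],f[0])),np.linalg.norm(f))
```

```text
15.5 [ 0.53118718 -0.01414687  0.13869729] [ 0.17084076  0.4600426  -0.37389871]
-101.01368696823732 0.12831014239799698
```

View pics/top5.png

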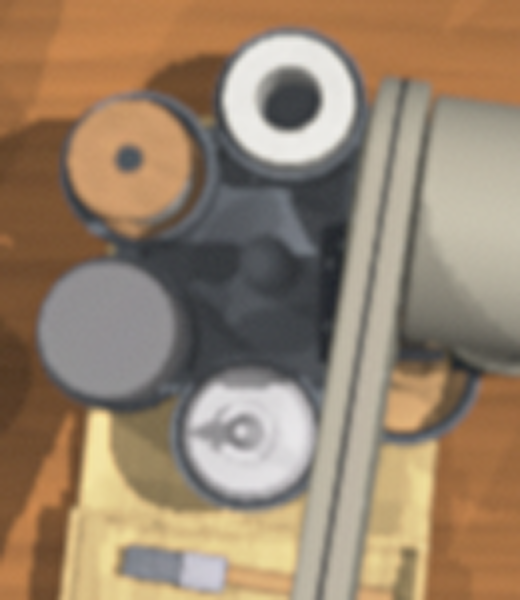

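Run:
```python
from h import *
a=np.array([.5557,.1118])
px=np.array([(247,435),(291,105),(139,168),(112,335)])/4+[215,190]
d=back("top",px,.075)[:,:2]-a;ang=np.degrees(np.arctan2(d[:,1],d[:,0]))-60*np.array([0,3,4,5])
print(ang%360,(ang%360).mean(),np.linalg.norm(d,axis=1))
```

```text
[173.98727537 174.15617718 174.15696083 174.77127972] 174.26792327799933 [0.09270788 0.09062063 0.09102387 0.09370971]
```

Overshot by about 1.7°, so I'll nudge it back gently from the other side of the hollow.

Call:
step_arm(commands=[{"xyz": [0,0,4],"turn": [0,0,0],"grip": 0},{"xyz": [0,-1,8],"turn": [0,0,0],"grip": 0},{"xyz": [0,-1,12],"turn": [0,0,0],"grip": 0},{"xyz": [0,-2,15],"turn": [0,0,0],"grip": 0},{"xyz": [0,-2,17],"turn": [0,0,0],"grip": 0},{"xyz": [0,-2,19],"turn": [0,0,0],"grip": 0},{"xyz": [0,-2,20.5],"turn": [0,0,0],"grip": 0},{"xyz": [0,-2,22],"turn": [0,0,0],"grip": 0},{"xyz": [0,-2,23.2],"turn": [0,0,0],"grip": 0},{"xyz": [0,-2,24.4],"turn": [0,0,0],"grip": 0},{"xyz": [0,-2,25.5],"turn": [0,0,0],"grip": 0},{"xyz": [0,-2,26.3],"turn": [0,0,0],"grip": 0}])

```text
t: 17.0
tool_pos: [0.5575, -0.0162, 0.1387]
orientation: [0.001, 1.571, -0.001]
force: [-0.3, -0.3, -0.6]
opening: 0.0006
```

Run:
```python
from h import *
i=cv2.cvtColor(read_camera("top"),cv2.COLOR_RGB2BGR)
crop("top",i,215,190,130,150,4,"pics/top6.png")
s=telemetry.read_state();print(s["t"],s["tool_pos"],s["force"])
f=s["tool_pos"][:2]-[.5557,.1118];print(np.degrees(np.arctan2(f[1],f[0])),np.linalg.norm(f))
```

```text
17.05 [ 0.55760741 -0.01621687  0.13871702] [-1.24564561 -0.19570993  0.25671115]
-89.14637308471028 0.12803108302126054
```

View pics/top6.png

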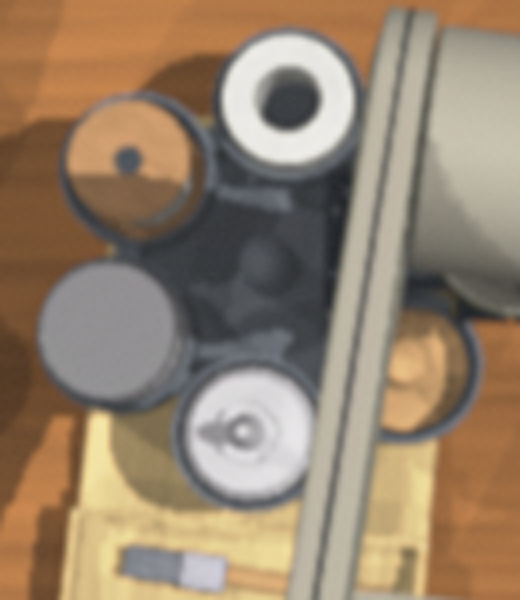

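Call:
step_arm(commands=[{"xyz": [0,0,0.7],"turn": [0,0,0],"grip": 0},{"xyz": [0,0,1.4],"turn": [0,0,0],"grip": 0},{"xyz": [0,0,2.1],"turn": [0,0,0],"grip": 0},{"xyz": [0,0,2.7],"turn": [0,0,0],"grip": 0},{"xyz": [0,0,3],"turn": [0,0,0],"grip": 0},{"xyz": [0,0,3],"turn": [0,0,0],"grip": 0},{"xyz": [0,0,3],"turn": [0,0,0],"grip": 0}])

```text
t: 17.92
tool_pos: [0.5606, -0.0162, 0.1388]
orientation: [0.001, 1.571, -0.001]
force: [0.1, -0.3, 0.0]
opening: 0.0005
```

Run:
```python
from h import *
i=cv2.cvtColor(read_camera("top"),cv2.COLOR_RGB2BGR)
crop("top",i,215,190,130,150,4,"pics/top7.png")
a=np.array([.5557,.1118])
# cup circles (75-80 px radius in crop) near the expected centres
for k in (0,5,6,7):
    src=cv2.imread("pics/c0.png" if k==0 else f"pics/top{k}.png",0)
    c=cv2.HoughCircles(src,cv2.HOUGH_GRADIENT_ALT,1.5,100,param1=150,param2=.6,minRadius=60,maxRadius=88)
    if c is None: print(k,"none");continue
    c=c[0];d=back("top",c[:,:2]/4+[215,190],.075)[:,:2]-a
    g=np.degrees(np.arctan2(d[:,1],d[:,0]))
    print(k,*[(round(x[0]),round(x[1]),round(x[2]),round(y%60,1)) for x,y in zip(c,g)])
s=telemetry.read_state();print(s["t"],s["tool_pos"],s["force"])
```

```text
0 (273, 435, 77, np.float64(2.7)) (117, 188, 67, np.float64(3.7)) (128, 358, 67, np.float64(4.3)) (417, 340, 69, np.float64(4.3)) (273, 435, 63, np.float64(2.7)) (412, 174, 63, np.float64(4.2)) (264, 111, 66, np.float64(3.7)) (412, 174, 71, np.float64(4.2))
5 (110, 326, 68, np.float64(51.5)) (249, 432, 64, np.float64(54.5)) (288, 100, 65, np.float64(55.4)) (249, 432, 77, np.float64(54.5)) (129, 162, 63, np.float64(54.6)) (129, 162, 75, np.float64(54.6))
6 (290, 99, 66, np.float64(54.9)) (110, 330, 68, np.float64(52.9)) (250, 436, 64, np.float64(55.2)) (404, 364, 77, np.float64(54.8)) (250, 436, 75, np.float64(55.2))
7 (111, 336, 69, np.float64(54.9)) (282, 98, 65, np.float64(57.5)) (256, 432, 79, np.float64(57.1)) (282, 98, 80, np.float64(57.5))
17.975 [ 0.56057046 -0.01619674  0.13874197] [-0.10698833  1.02273242 -0.45903502]
```

View pics/top7.png

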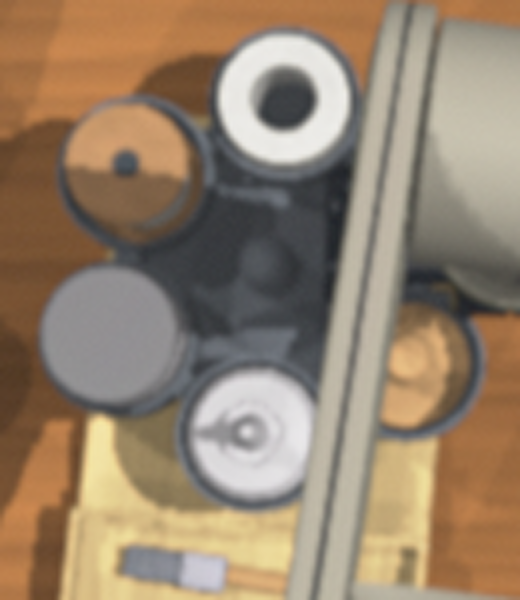

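The cup rims are now at (286,105), (136,173), (116,339) and (253,436) for tape, thread, paste and glue. That is about 4 px of counter-clockwise turn since the last picture. Now I'll back the fingers to the middle of the hollow and lift out.

Call:
step_arm(commands=[{"xyz": [0,0,-3],"turn": [0,0,0],"grip": 0},{"xyz": [0,0,-7],"turn": [0,0,0],"grip": 0},{"xyz": [0,0,-11],"turn": [0,0,0],"grip": 0},{"xyz": [-5,0,-11],"turn": [0,0,0],"grip": 0},{"xyz": [-15,0,-11],"turn": [0,0,0],"grip": 0},{"xyz": [-30,0,-11],"turn": [0,0,0],"grip": 0},{"xyz": [-50,0,-11],"turn": [0,0,0],"grip": 0},{"xyz": [-80,0,-11],"turn": [0,0,0],"grip": 0},{"xyz": [-115,0,-11],"turn": [0,0,0],"grip": 0},{"xyz": [-150,0,-11],"turn": [0,0,0],"grip": 0},{"xyz": [-160,-40,-11],"turn": [0,0,0],"grip": 0},{"xyz": [-160,-90,-11],"turn": [0,0,0],"grip": 0}])

```text
t: 19.48
tool_pos: [0.5504, -0.1065, 0.3024]
orientation: [-0.002, 1.566, 0.0]
force: [0.1, 0.8, 0.1]
opening: 0.0008
```

Call:
step_arm(commands=[{"xyz": [0,-50,0],"turn": [0,0,0],"grip": 0},{"xyz": [0,-100,0],"turn": [0,0,0],"grip": 0},{"xyz": [0,-150,0],"turn": [0,0,0],"grip": 0},{"xyz": [0,-190,0],"turn": [0,0,0],"grip": 0},{"xyz": [0,-210,0],"turn": [0,0,0],"grip": 0},{"xyz": [0,-210,0],"turn": [0,0,0],"grip": 0},{"xyz": [0,-210,0],"turn": [0,0,0],"grip": 0}])

```text
t: 20.35
tool_pos: [0.5496, -0.3148, 0.299]
orientation: [0.0, 1.571, 0.0]
force: [0.2, 0.8, 0.3]
opening: 0.0
```

Run:
```python
from h import *
a=np.array([.5557,.1118])
i=cv2.cvtColor(read_camera("top"),cv2.COLOR_RGB2BGR)
cv2.imwrite("pics/full8.png",i)
crop("top",i,215,190,130,150,4,"pics/top8.png")
px=np.array([(253,436),(286,105),(136,173),(116,339)])/4+[215,190]
d=back("top",px,.075)[:,:2]-a;ang=np.degrees(np.arctan2(d[:,1],d[:,0]))-60*np.array([0,3,4,5])
print(ang%360,(ang%360).mean())
# expected rim circles at glue = 176.0 drawn for comparison
for k in range(6):
    t=np.radians(176+60*k);c=a+.092*np.array([np.cos(t),np.sin(t)]);s=np.linspace(0,2*np.pi,60)
    P=np.c_[c[0]+.043*np.cos(s),c[1]+.043*np.sin(s),0*s+.075]
    q=((proj("top",P)-[215,190])*4).astype(np.int32)
    im=cv2.imread("pics/top8.png") if k==0 else im
    cv2.polylines(im,[q],True,(0,255,0) if k else (0,0,255),1)
left=cv2.imread("pics/top8.png")
cv2.imwrite("pics/cmp8.png",cv2.resize(np.hstack([left,im]),None,fx=.76,fy=.76))
s=telemetry.read_state();print(s["t"],s["tool_pos"],s["force"])
```

```text
[176.02452631 175.90317039 176.17793958 176.5658821 ] 176.1678795953626
20.4 [ 0.54970542 -0.3146462   0.29902529] [0.30017354 0.30363045 0.24472883]
```

View pics/cmp8.png

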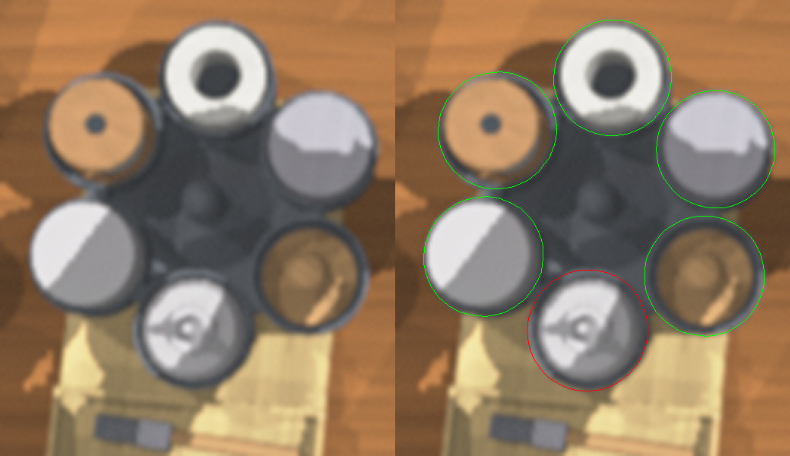

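The rim circles predicted for exact alignment (glue circle centred near (588,330) on the right) lie on all six cups. The brush hasn't moved and the arm is clear.

```bash
python3 -c "
from plant import robot
print(robot.close_job())"
```

```text
the job is handed in; nothing more can be done
None
```

I turned the caddy clockwise about 130° with the closed fingertips in one hollow, at about 13°/s. It overshot by about 1.7°, so I nudged it back from the other side of the hollow, then lifted the hand out and moved it well clear. I handed the job in at about 20 s.

- **Alignment:** In the last picture with the fingers still in the hollow, the glue was at 176.2°, against 176.0° for the middle of the trough. Reading error is about 0.5°. After the hand was away, rim circles drawn for exact alignment fell on all six cups.
- **Forces:** The highest reading I saw was about 5 N, during the push.
- **Bystanders:** The brush and the things in the cups looked undisturbed in the last picture. I did not re-measure the stapler and mug at the end, but the fingers never came near them.
- **Disagreement:** An automatic circle fit during the nudge, with the fingers still in, scattered by up to 3.5° between cups. I relied on the readings by eye and the overlay instead.

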